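Draw the full tile tray onto the packing strip

TASK

Hook behind the far wall of the wooden tray that is full of game tiles and drag it towards the robot, sliding on the table and not lifted, until the whole tray lies on the long kraft-coloured packing strip, square to the strip, and let go of it. Leave the empty tray and the white cup where they stand.

Things in the scene. Friction and masses are not known exactly. Their poses are not given: they have to be found in the camera images.
- tile_tray: The full tray: open light wood, 94 mm along its x by 136 along y outside, 30 high, walls 6 thick. Eight white tiles (2 rows of 4, tops at 27 mm) fill it and sit fast. Origin: centre of underside; x points to its far lip, away from the robot within 9 degrees; z up. Loose, 0.45-0.65 kg. Behind the far lip 50 mm of table is free; beyond, nothing over 30 mm high.
- empty_tray: An identical light-wood tray (same sizes and axes) with nothing in it, loose. The two trays and the cup stand side by side about 0.2 m apart in y, in any order. It must stay where it is.
- cup: White ceramic cup without handle, 66 mm across at the rim, 85 mm high, loose, standing between or beside the two trays. Origin: centre of its underside. It must stay where it is.
- mat: The packing strip: flat kraft-brown rectangle let in flush with the table (no step, things slide over it), fixed, 135 mm along its x (front to back) by 680 along y, between robot and trays. Origin: its centre, at table height; x points away from the robot within 3 degrees. So wide that a tray need only be pulled roughly straight towards the robot.
Things that resemble listed ones, but are neither listed nor needed, are in the scene too. Leave any black or blue look-alike of the tile_tray alone.

How it is judged:
By the outcome, as a careful person would: the job done as asked, in the order asked, and still so for the second after the job is handed in, with the robot touching nothing.
It also fails if it takes over 32 s, if anything falls off the work surface, if the arm or the gripper's body presses on something with over 40 N, if the wrist force passes 120 N, or if a joint passes its speed limit or range.

ROBOT

A 6-joint arm with a two-finger parallel gripper is mounted at the origin on the work surface. World frame = base frame: x ahead of the robot, y to its left, z up, the work surface at z = 0. Lengths are in m, angles in rad, forces in N, time in s.
With the tool pointing down it reaches from about 0.3 to 0.875 m from the base axis. Payload 6.4 kg.
Tool frame: the origin (TCP) lies between the finger pads; the fingertips stand 8 mm ahead of it and the grasp point (between the pads) lies 11 mm behind it; z points along the fingers, y is the direction in which the jaws open and shut (so a half turn about z gives the same grasp; the last joint's range is limited). The gripper opens to 85 mm and grips with 20 to 120 N. Pads are 22 mm wide; open, the fingers measure 114 mm over their backs; the gripper's body (76 mm by 85 mm) begins 54 mm behind the grasp point. The pads swing forward as they close: fully open they stand 13 mm farther back than shut.
Start: joints at [-1.539, 0.181, 1.607, -0, 1.354, -0.206], TCP at [0.135, -0.559, 0.239] pointing down, gripper open.
Joint ranges: [-2.99, 2.99], [-0.89, 2.07], [0.3, 2.58], [-1.14, 4.28], [0, 2.63], [-3.12, 3.12]. Speed limits (rad/s): [2.57, 2.57, 3.01, 3.14, 3.14, 3.14].

INTERFACE

Orientations are given as a unit quaternion [w, x, y, z].
In Python, from bench import monitor, viewer, workorder, spotter gives the robot as it stands. The module is installed in compiled form; this text tells all that it offers.
- The arm moves only by the tool move_arm, never from a script. Its argument "motion" is a list of rows, each a list of 3 entries, a list of its own where there are three numbers: the shift along the tool's x, y, z in units of 60 mm (1.0 is 60 mm), then the turn, a rotation vector about the tool's x, y, z in units of 8 degrees (1.0 is 8 degrees), then the opening in per cent of the stroke, from 0 (shut) to 100 (fully open). In form: [[[dx, dy, dz], [rx, ry, rz], grip], ...]. A call has 1 to 10 rows; each row is the pose to reach, as a shift and turn from the pose commanded when the call began, along the tool's axes at that moment; what a row does not reach only later rows make up. A row lasts 1/8 s, in which the tool goes at most 62.5 mm and 10.7 degrees, less where a joint would pass 70% of its speed; a pose out of reach is approached as far as the arm can. A call with a gripper value outside its range is refused whole. The fingers move at their own pace and stop on an object; the grip force is fixed at half the most. Time passes only in rows, so rows that repeat a pose let the fingers close. It gives the time, the measured TCP pose, the force and the opening at its end, in the units of the state.
- monitor.get_obs(): the state, without advancing time (a new reading comes with each control period).
- viewer.camera(name): name is "scene" or "top"; returns the picture (480x640x3 uint8, blue, green, red); there is no depth.
- viewer.calibration(name): a dict with "fovy" (degrees; the focal length in pixels is half the picture's height over the tangent of half this angle, whatever the lens; pixels are square), "cx", "cy" (the principal point, pixels), "distortion" ([k1, k2, p1, p2, k3] as OpenCV has them; the pictures are not rectified), "extrinsics" (4x4, takes a point from camera to world coordinates). Camera axes: x right, y down, z forward; pixel columns grow to the right and rows downward; lengths in m; the calibration is good to about 2 mm. A picture is of the moment at which its call begins. calibration takes no time and is no camera call.
- workorder.hand_in(): hands the job in, once; it reports no verdict.
Trained networks look in the newest picture that a camera, given by its name, has taken for a name from the list of things; names that differ only in an ending like _2 or _b are one class to them, and where a whole thing is asked for, a point or a joint stands for the part that bears it (a point fixed in the world has none). Each returns a list of dicts, best first, with "score" (0 to 1); they miss things now and then, are a little off and sometimes report something else, mostly with a low value. They report only what shows in the picture. A call takes as long as a camera call. They do not tell look-alikes from the thing itself.
- spotter.search_frame(camera, name): "centre" ([column, row] as shares, 0 to 1, of the picture: columns of its width, rows of its height, amid what is visible of it).
- spotter.outline_of(camera, name): "region" (480x640 bool, what is visible of it) and "centre" ([column, row] as shares, 0 to 1, of the picture: columns of its width, rows of its height, amid what is visible of it).
The state is a dict: "time_s": time; "q": joint angles; "dq": joint speeds; "joint_efforts": joint torques, N m; "eef_pos": TCP position; "eef_rot": TCP orientation; "wrist_force": force on the tool from outside, world axes, zero at the start; "torque": the same for the moment, N m; "opening": opening from 0.0 (shut) to 1.0 (fully open).
Only numpy, scipy, OpenCV 4.12 (cv2) and the standard library are available. Lean on these libraries where they do the work, as an engineer would, in place of code of your own. Each camera call takes 0.05 s, during which the arm holds its last target. There are 200 camera calls.

## Working session

There is one attempt and no reset: what is moved stays moved. The work goes in short steps, Python scripts to look and compute and a tool call to move; the robot and the scene stay as the last step left them, time stands still between calls to the robot, and variables do not carry over. Pictures are saved under pics/ and viewed, about 8 in all and at most 12, crops included, and the job is handed in when it is done.

Besides the shell and the picture viewer there is one more tool, called as name(argument=value, ...) on one line, values as JSON. move_arm: Moves the arm, as the interface text tells. Its arguments: {"type":"object","properties":{"motion":{"type":"array","items":{"type":"array"}}},"required":["motion"]}

```bash
mkdir -p pics
cat > h.py <<'E'
import numpy as np, cv2
from bench import monitor, viewer, workorder, spotter
def ray(cam,px):
    c=viewer.calibration(cam); f=240/np.tan(np.radians(c["fovy"])/2)
    K=np.array([[f,0,c["cx"]],[0,f,c["cy"]],[0,0,1.]])
    u=cv2.undistortPoints(np.array(px,float).reshape(-1,1,2),K,np.array(c["distortion"],float)).reshape(-1,2)
    E=np.array(c["extrinsics"]); d=np.c_[u,np.ones(len(u))]@E[:3,:3].T
    return E[:3,3],d
def at(cam,px,z):
    o,d=ray(cam,px); return o+d*((z-o[2])/d[:,2])[:,None]
E
python3 - <<'E'
from h import *
for c in("top","scene"): cv2.imwrite(f"pics/{c}1.png",viewer.camera(c))
for n in("tile_tray","empty_tray","cup","mat"):
  for r in spotter.outline_of("top",n):
    m=r["region"].astype(np.uint8); cs=max(cv2.findContours(m,0,2)[0],key=cv2.contourArea)
    b=cv2.boxPoints(cv2.minAreaRect(cs)); z={"cup":.085,"mat":0}.get(n,.03)
    print(n,round(r["score"],2),b.round().tolist(),at("top",b,z)[:,:2].round(3).tolist())
print(monitor.get_obs())
E
```

```text
tile_tray 0.84 [[349.0, 320.0], [403.0, 298.0], [435.0, 376.0], [381.0, 398.0]] [[0.342, -0.151], [0.38, -0.239], [0.251, -0.294], [0.214, -0.205]]
tile_tray 0.73 [[340.0, 185.0], [345.0, 128.0], [424.0, 136.0], [418.0, 193.0]] [[0.568, -0.132], [0.67, -0.141], [0.659, -0.278], [0.557, -0.267]]
tile_tray 0.59 [[458.0, 355.0], [479.0, 301.0], [559.0, 333.0], [538.0, 386.0]] [[0.286, -0.332], [0.376, -0.369], [0.323, -0.508], [0.233, -0.469]]
empty_tray 0.77 [[110.0, 136.0], [191.0, 127.0], [198.0, 185.0], [117.0, 194.0]] [[0.654, 0.276], [0.67, 0.129], [0.567, 0.112], [0.549, 0.256]]
cup 0.66 [[246.0, 118.0], [284.0, 118.0], [284.0, 163.0], [246.0, 163.0]] [[0.667, 0.024], [0.668, -0.039], [0.592, -0.041], [0.591, 0.021]]
mat 0.94 [[63.0, 199.0], [447.0, 199.0], [447.0, 277.0], [63.0, 277.0]] [[0.545, 0.371], [0.554, -0.322], [0.417, -0.321], [0.403, 0.36]]
{'time_s': 0.3, 'q': array([-1.53933404e+00,  1.81044760e-01,  1.60729157e+00, -1.88244104e-06,
        1.35381731e+00, -2.06321740e-01]), 'dq': array([-0.00198913, -0.00353112, -0.00079998,  0.00075708,  0.0013734 ,
       -0.00074258]), 'joint_efforts': array([ 2.91410861e-04, -4.44334030e+01, -3.51063967e+01, -2.83752688e-04,
        5.47905147e-03,  8.80309159e-06]), 'eef_pos': array([ 0.13544038, -0.55866325,  0.23900964]), 'eef_rot': array([-2.79500553e-04,  9.92940603e-01,  1.18612310e-01,  2.35764945e-05]), 'wrist_force': array([ 0.23344472, -0.24780838, -0.28665585]), 'torque': array([-0.00756775, -0.02597609,  0.00180342]), 'opening': 0.9988284107128312}
```

View pics/top1.png

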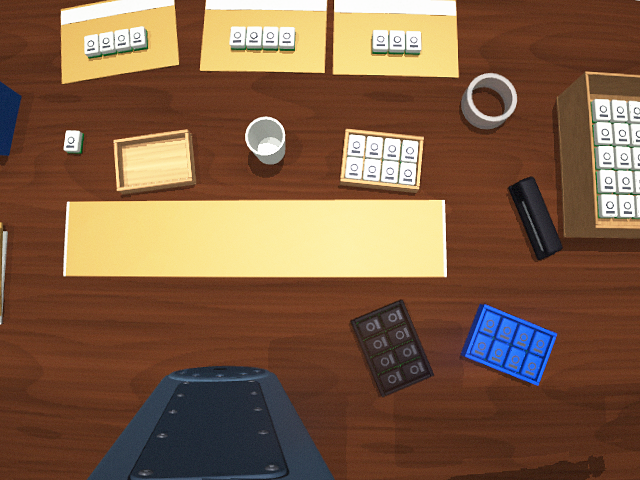

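View pics/scene1.png

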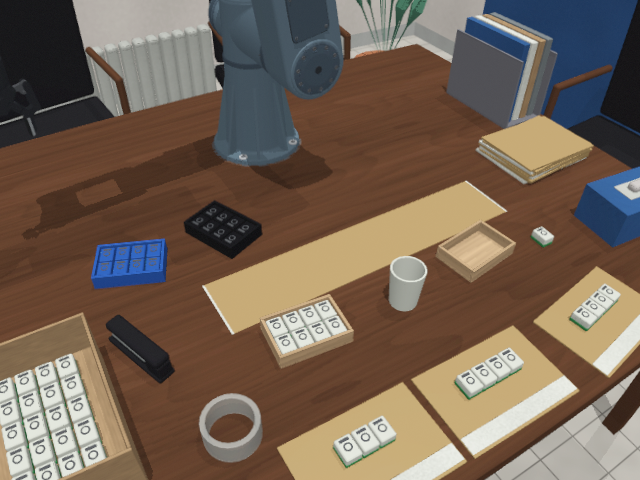

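The top view shows the full wooden tray at about pixel (382,160), the cup at (265,141) and the empty tray at (154,160). The strip spans columns 63–447 and rows 199–277. The black tray (391,347) and the blue one (510,344) are decoys. I'll fit the tray and strip poses to the outlines.

```bash
cat >> h.py <<'E'
from scipy.optimize import minimize
def fit(cam,mask,sx,sy,h,p0):
    c=viewer.calibration(cam); f=240/np.tan(np.radians(c["fovy"])/2)
    K=np.array([[f,0,c["cx"]],[0,f,c["cy"]],[0,0,1.]]); W=np.linalg.inv(np.array(c["extrinsics"])); D=np.array(c["distortion"],float)
    B=np.array([[a*sx/2,b*sy/2,z] for a in(-1,1) for b in(-1,1) for z in(0,h)])
    M=cv2.resize(mask.astype(np.uint8),None,fx=4,fy=4,interpolation=0)
    def cost(p):
        x,y,t=p[0],p[1],p[2]; R=np.array([[np.cos(t),-np.sin(t),0],[np.sin(t),np.cos(t),0],[0,0,1]])
        P=B@R.T+[x,y,0]; uv=cv2.projectPoints(P,cv2.Rodrigues(W[:3,:3])[0],W[:3,3],K,D)[0]
        I=np.zeros_like(M); cv2.fillConvexPoly(I,cv2.convexHull(((uv+.5)*4*64).round().astype(np.int32)),1,shift=6)
        return 1-(I&M).sum()/(I|M).sum()
    s=np.array(p0)+np.array([[0,0,0],[.01,0,0],[0,.01,0],[0,0,.06]])
    r=minimize(cost,p0,method="Nelder-Mead",options=dict(initial_simplex=s,xatol=1e-4,fatol=1e-5)); return r.x,1-r.fun
def best(cam,name,p):
    def d(r): q=at(cam,[np.array(r["centre"])*[640,480]],.02)[0]; return np.hypot(q[0]-p[0],q[1]-p[1])
    return min(spotter.outline_of(cam,name),key=d)["region"]
S=dict(tile_tray=(.094,.136,.03),empty_tray=(.094,.136,.03),mat=(.135,.68,0),cup=(.06,.06,.085))
def report(d,cams=("top","scene")):
    for cam in cams:
        viewer.camera(cam)
        for n,p in d.items():
            try: x,i=fit(cam,best(cam,n,p),*S[n],p); print(cam,n,x[:2].round(4),np.degrees(x[2]).round(1),"iou",round(i,3))
            except Exception as e: print(cam,n,e)
E
python3 - <<'E'
from h import *
report(dict(tile_tray=(.617,-.205,-.09),empty_tray=(.617,.2,.1),mat=(.48,.022,.017)))
print(viewer.calibration("top")["extrinsics"])
E
```

```text
top tile_tray [ 0.6173 -0.2043] -5.7 iou 0.979
top empty_tray [0.6116 0.197 ] 8.3 iou 0.971
top mat [0.4788 0.0213] 1.1 iou 0.982
scene tile_tray [ 0.6184 -0.2048] -5.6 iou 0.981
scene empty_tray [0.6129 0.197 ] 8.2 iou 0.973
scene mat [0.4798 0.0209] 0.8 iou 0.968
[[ 0.01837816 -0.99327311  0.11432747  0.37164192]
 [-0.99966803 -0.0161895   0.02004295 -0.11204297]
 [-0.01805722 -0.11465787 -0.99324091  0.93157473]
 [ 0.          0.          0.          1.        ]]
```

move_arm(motion=[[[0.6,0,0],[0,0,0],100],[[1.5,-0.1,0],[0,0,0],100],[[2.5,-0.3,0],[0,0,0.5],100],[[3.5,-0.5,0],[0,0,1],100],[[4.5,-0.7,0],[0,0,1.3],100],[[5.5,-0.9,0],[0,0,1.6],100],[[6.5,-1.2,0],[0,0,1.9],100],[[7.5,-1.8,0],[0,0,2.2],100],[[8,-2,0],[0,0,2.3],100],[[8,-2,0],[0,0,2.3],100]])

```text
time_s: 1.95
eef_pos: [0.5758, -0.3265, 0.239]
eef_rot: [-0.0, 0.999, -0.039, 0.0]
wrist_force: [-0.2, -0.6, -0.4]
opening: 1.003
```

move_arm(motion=[[[0.6,-0.7,0],[0,0,0.1],100],[[1.2,-1.4,0],[0,0,0.1],100],[[1.74,-2.06,0],[0,0,0.1],100],[[1.74,-2.06,0.5],[0,0,0.1],100],[[1.74,-2.06,1.3],[0,0,0.1],100],[[1.74,-2.06,2.1],[0,0,0.1],100],[[1.74,-2.06,2.6],[0,0,0.1],100],[[1.74,-2.06,2.6],[0,0,0.1],100]])

```text
time_s: 2.95
eef_pos: [0.6852, -0.2147, 0.0796]
eef_rot: [-0.001, 0.999, -0.049, -0.003]
wrist_force: [-0.1, 0.4, 0.7]
opening: 1.002
```

Run:
```python
from h import *
a=viewer.camera("top")[60:260,280:480];b=viewer.camera("scene")[240:400,200:400]
cv2.imwrite("pics/2.png",np.hstack([cv2.resize(a,(400,400)),cv2.resize(b,(400,320))[:320] if 0 else cv2.copyMakeBorder(cv2.resize(b,(400,320)),0,80,0,0,0)]))
o=monitor.get_obs();print(o["eef_pos"],o["eef_rot"])
```

```text
[ 0.6882023  -0.21575129  0.08438505] [ 2.86224148e-04  9.98797547e-01 -4.90223512e-02  4.32687083e-04]
```

View pics/2.png

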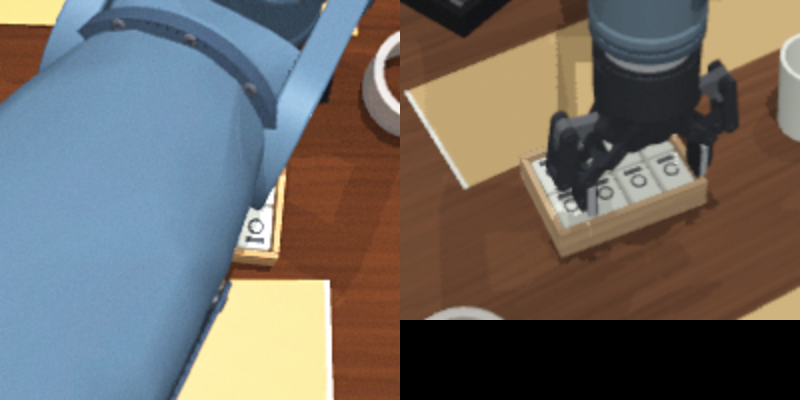

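The fingertips show in the scene picture at about (295,346) and (352,325). I'll check that those pixels put the tips behind the far wall, which is at x≈0.665.

Run:
```python
from h import *
for z in (.07,.08,.09): print(z,at("scene",[[295,346],[352,325]],z)[:,:2].round(3).tolist())
```

```text
0.07 [[0.677, -0.257], [0.687, -0.157]]
0.08 [[0.684, -0.261], [0.693, -0.162]]
0.09 [[0.691, -0.264], [0.7, -0.167]]
```

move_arm(motion=[[[0,0,0.5],[0,0,0],100],[[0,0,0.9],[0,0,0],100],[[0,0,1.19],[0,0,0],100],[[0,0,1.19],[0,0,0],100],[[0,0,1.19],[0,0,0],100]])

```text
time_s: 3.68
eef_pos: [0.6887, -0.215, 0.0128]
eef_rot: [0.0, 0.999, -0.049, 0.001]
wrist_force: [0.3, 0.3, 0.5]
opening: 0.997
```

move_arm(motion=[[[-0.1,0,0],[0,0,0],100],[[-0.2,0,0],[0,0,0],100],[[-0.3,0.01,0],[0,0,-0.05],100],[[-0.43,0.02,0],[0,0,-0.1],100],[[-0.56,0.03,0],[0,0,-0.16],100],[[-0.69,0.03,0],[0,0,-0.22],100],[[-0.82,0.04,0],[0,0,-0.28],100],[[-0.95,0.04,0],[0,0,-0.34],100],[[-1.08,0.05,0],[0,0,-0.4],100],[[-1.2,0.05,0],[0,0,-0.46],100]])

```text
time_s: 4.92
eef_pos: [0.6162, -0.2109, 0.0125]
eef_rot: [0.0, 1.0, -0.016, 0.001]
wrist_force: [5.6, -0.8, 4.0]
opening: 1.002
```

Run:
```python
from h import *
b=viewer.camera("scene");cv2.imwrite("pics/3.png",b)
print(monitor.get_obs()["eef_pos"])
```

```text
[ 0.61515181 -0.21068584  0.01214237]
```

View pics/3.png

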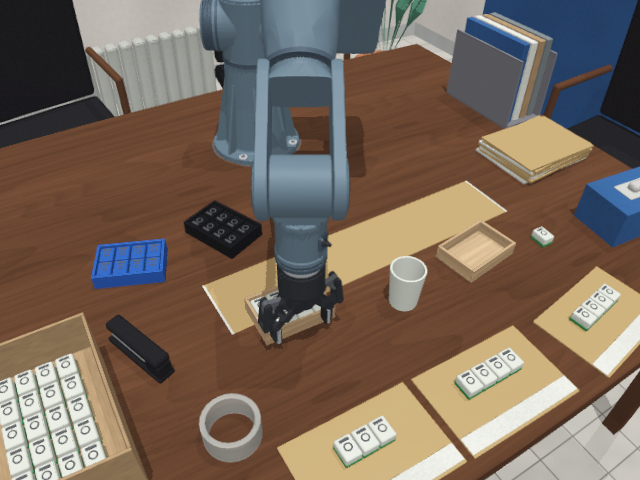

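The tray is moving with both fingertips behind the wall at about (278,340) and (335,318). I'll finish the pull, then back away from the wall and lift.

move_arm(motion=[[[-0.14,0,0],[0,0,-0.05],100],[[-0.28,0,0],[0,0,-0.1],100],[[-0.42,0,0],[0,0,-0.16],100],[[-0.56,0,0],[0,0,-0.22],100],[[-0.7,0,0],[0,0,-0.28],100],[[-0.84,0,0],[0,0,-0.36],100],[[-0.98,0,0],[0,0,-0.36],100],[[-1.1,0,0],[0,0,-0.36],100],[[-1.18,0,0],[0,0,-0.36],100],[[-1.23,0,0],[0,0,-0.36],100]])

```text
time_s: 6.22
eef_pos: [0.5421, -0.2082, 0.0119]
eef_rot: [0.0, 1.0, 0.009, 0.0]
wrist_force: [5.7, -0.5, 2.9]
opening: 1.002
```

move_arm(motion=[[[0,0,0],[0,0,0],100],[[0.1,0,0],[0,0,0],100],[[0.3,0,0],[0,0,0],100],[[0.4,0,0],[0,0,0],100],[[0.4,0,-0.6],[0,0,0],100],[[0.4,0,-1.5],[0,0,0],100],[[0.4,0,-2.5],[0,0,0],100],[[0.4,0,-3.2],[0,0,0],100]])

```text
time_s: 7.22
eef_pos: [0.5671, -0.208, 0.2069]
eef_rot: [0.001, 1.0, 0.009, 0.001]
wrist_force: [0.3, -0.3, -0.5]
opening: 1.0
```

move_arm(motion=[[[0,0.8,0],[0,0,0],100],[[-0.5,1.6,0],[0,0,0],100],[[-1,2.5,0],[0,0,0],100],[[-1.5,3.3,0],[0,0,0],100],[[-1.8,4,0],[0,0,0],100],[[-1.8,4,0],[0,0,0],100]])

```text
time_s: 7.98
eef_pos: [0.4607, -0.4526, 0.2035]
eef_rot: [0.0, 1.0, 0.006, -0.0]
wrist_force: [-0.1, 0.3, 0.4]
opening: 1.003
```

Run:
```python
from h import *
report(dict(tile_tray=(.483,-.205,.017),empty_tray=(.613,.197,.14),mat=(.479,.021,.017)))
cv2.imwrite("pics/4.png",np.hstack([cv2.resize(viewer.camera(c),(400,300)) for c in("top","scene")]))
print(monitor.get_obs()["wrist_force"])
```

```text
top tile_tray [ 0.4834 -0.2051] 0.8 iou 0.975
top empty_tray [0.6116 0.1967] 8.7 iou 0.97
top mat [0.4788 0.0214] 1.1 iou 0.83
scene tile_tray [ 0.4842 -0.2055] 1.4 iou 0.961
scene empty_tray [0.6126 0.1971] 8.4 iou 0.973
scene mat [0.4802 0.021 ] 1.0 iou 0.76
[-0.43627007  0.79513824  0.07795921]
```

View pics/4.png

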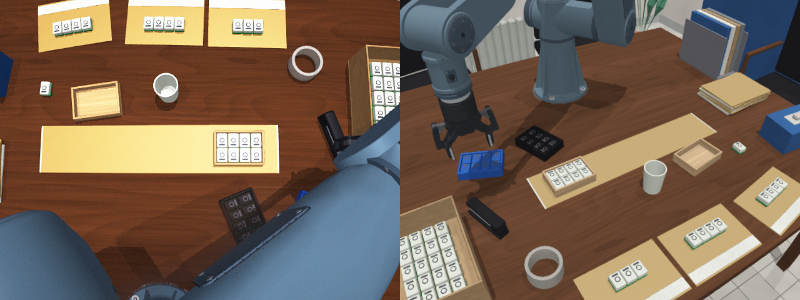

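The tray now lies wholly on the strip, at about (240,148) in the left half of the picture, and square to it. The cup and empty tray haven't moved, and the arm is clear. Handing in.

```bash
python3 -c "
from bench import workorder
print(workorder.hand_in())"
```

```text
the job is handed in; nothing more can be done
None
```

The full tray now lies wholly on the packing strip and square to it, and the job is handed in. I hooked both open fingertips behind its far wall and slid it about 135 mm towards the robot, turning it about 6–7° on the way. Then I backed off, lifted clear and moved the arm aside.

- **Tray:** the last fits put its centre at about (0.484, −0.205), some 20 mm inside the strip's near and far edges. Its angle came out at 0.8° from the top camera and 1.4° from the scene camera, against about 1.0° for the strip. The two cameras differ slightly, but both are within about 0.4° of square.
- **Other things:** the empty tray's fitted position is unchanged to within 0.5 mm, and the cup looks unmoved in the pictures; I did not measure the cup again.
- **Limits:** the job took about 8 s. The wrist force was about 7 N at most in the readings taken at the end of each move. The gripper was touching nothing at hand-in.
- **Weak fit:** the last fit of the strip overlapped less well (0.76–0.83), presumably because the tray now covers part of it, but its pose agreed with the earlier clear view.

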